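# Roll the rock core up to the stop of the core rest

### The job

Push the rock core lying on the bench up the sloping wooden rest, slowly, with the fingers always behind it so that it never rolls back on its own, until it lies square against the steel stop at the top. Do not pinch or lift it, and leave the other things on the bench alone. Finish while still holding it against the stop with the fingers.

Things in the scene. Friction and masses are not known exactly. Their poses are not given: they have to be found in the camera images.
- core: rock core: banded grey stone cylinder, 60 mm in diameter, 100 mm long, 0.5 to 0.9 kg, smooth and slippery (friction about 0.4), free to roll. Origin at its very centre; its y axis is the cylinder's axis (x and z turn as it rolls). Starts on the bench, its centre 45 to 75 mm before the foot of the rest, within 6 mm of the rest's centre line, lying across it to within 0.1 rad
- deck: sloping plywood board of the rest, fixed. Origin: middle of its lower edge (the foot), on its upper face, at bench level, no step there; x points up the slope, a steady 7 degrees, y level across it, z square to the board. 154 mm wide, 185 mm long. Wooden curbs 12 mm high on both sides from x = 20 mm on, 130 mm apart inside. No dip or catch: the core rolls back if let go
- stop_face (a point): middle of the foot of the steel stop's face, on the board's upper face, at x = 170 mm in the deck's frame. The stop is a bar across the board's top end, 45 mm high, 15 mm thick. When the core touches it, the core's centre is 30 mm before this face (deck x = 140 mm) and 30 mm above the board
- jar: bystander: upright white jar with a cap, 48 mm in diameter, 85 mm high, origin under its centre, standing beside the rest on its right (y below 0 in the deck's frame)
- brush: bystander: hand brush lying on the bench, on the left of the rest (y above 0 in the deck's frame); x along its length, origin under its middle
- jacket: bystander: small round plaster field jacket with bits of rock in it, 100 mm in diameter and about 60 mm high, origin under its centre, beyond the stop
Mind the look-alikes: they are no part of the job. What is shaped like the core but black or turquoise is not meant.

How it is judged:
On the way:
1. the core is on the slope with the fingers pushing it (x of core in the frame of deck between 0.04 and 0.125 m and contact force between the fingers and core above 0.05 N), for 0.05 s.
At the end, for the whole second after the job is handed in: the core lies on the board within 4 mm of the stop, square to it within 0.07 rad, at rest, and the fingers still press on it (x of core in the frame of deck between 0.136 and 0.145 m and z of core in the frame of deck between 0.026 and 0.034 m and angle between the y axis of core and the y axis of deck, either way round below 0.07 rad and linear speed of core below 0.01 m/s and contact force between the fingers and core above 0.1 N); the arm keeps its last pose, push and grip.
It fails at once if the core rolls free on the slope: moving faster than 0.15 m/s there with the robot not touching it (x of core in the frame of deck above 0.02 m and linear speed of core above 0.15 m/s and contact force between each of the fingers, the arm and core below 0.01 N).
It fails at once if the core is lifted more than 10 mm off the board or the bench ((x of core in the frame of deck above 0 m and z of core in the frame of deck above 0.04 m) or (x of core in the frame of deck below 0 m and height (world z) of core above 0.04 m)).
It fails at once if a bystander is moved more than 15 mm (distance of any of jar, brush, jacket from where it was at the start of the episode above 0.015 m).
It also fails if it takes over 38 s, if anything falls off the work surface, if the arm or the gripper's body presses on something with over 40 N, if the wrist force passes 120 N, or if a joint passes its speed limit or range.

### The arm

A 6-joint arm with a two-finger parallel gripper is mounted at the origin on the work surface. World frame = base frame: x ahead of the robot, y to its left, z up, the work surface at z = 0. Lengths are in m, angles in rad, forces in N, time in s.
With the tool pointing down it reaches from about 0.425 to 0.95 m from the base axis. Payload 3.5 kg.
Tool frame: the origin (TCP) lies on the centre line of the jaws, within the pads' length; the fingertips stand 14 mm ahead of it and the grasp point (between the pads) lies 5 mm behind it (tips_ahead is the distance from the TCP to the fingertips, in m); y points along the fingers, z is the direction in which the jaws open and shut, and the axes are right-handed (so a half turn about y gives the same grasp; the last joint's range is limited). The gripper opens to 85 mm and grips with 20 to 120 N. Pads are 22 mm wide; open, the fingers measure 114 mm over their backs; the gripper's body (76 mm by 85 mm) begins 54 mm behind the grasp point. The pads swing forward as they close: fully open they stand 13 mm farther back than shut.
Start: joints at [1.075, 0.286, 1.577, -0, 1.279, -0.15], TCP at [0.229, 0.635, 0.245] pointing down, gripper open.
Joint ranges: [-2.77, 2.77], [-0.9, 2.22], [0.21, 2.48], [-1.53, 4.67], [0.24, 2.81], [-2.84, 2.84]. Speed limits (rad/s): [2.79, 2.79, 3.14, 3.14, 3.14, 3.14].

### API

Orientations are given as a unit quaternion [x, y, z, w].
In Python, from plant import get_state, read_camera, sign_off, tips_ahead gives the robot as it stands.
- The arm moves only by the tool send_rows, never from a script. Its argument "plan" is a list of rows, each a list of 2 entries, a list of its own where there are three numbers: the shift along the tool's x, y, z in units of 12 cm (1.0 is 12 cm), then the turn, a rotation vector about the tool's x, y, z in units of 360 degrees (1.0 is 360 degrees). In form: [[[tx, ty, tz], [rx, ry, rz]], ...]. A call has 1 to 12 rows; each row shifts and turns the commanded pose from where the row before left it, along the tool's axes as they then stand; what a row does not reach is not made up. A row lasts 1/10 s, in which the tool goes at most 50 mm and 8.59 degrees, less where a joint would pass 70% of its speed; a pose out of reach is approached as far as the arm can. A call with a number of a shift or a turn outside -1 to 1 is refused whole. A call with a gripper value outside its range is refused whole. "gripper" is the closure, from 0 (fully open) to 1 (shut), set as the call begins (left out, the last holds). The fingers move at their own pace and stop on an object; "grip_force" is the grip in N (left out, the last holds). Time passes only in rows, so rows that do not move let the fingers close. It gives the time, the measured TCP pose, the force and the opening at its end, in the units of the state.
- get_state(): the state, without advancing time (a new reading comes with each control period).
- read_camera(name): name is "scene" or "top" or "wrist"; returns a dict with "img" (480x640x3 uint8, blue, green, red), "fx", "fy", "cx", "cy" (pixels), "world_from_camera" (4x4, takes a point from camera to world coordinates); the wrist camera has in their place "mount" (4x4, takes a point from camera to tool coordinates, whose origin is the TCP and whose axes are the tool frame's). Camera axes: x right, y down, z forward; pixel columns grow to the right and rows downward; lengths in m; the calibration is good to about 2 mm. The wrist camera is an equidistant fisheye: a pixel r from the principal point sees the ray r / f radians off the axis. A picture is of the moment at which its call begins: read the wrist's pose just before it. There is no depth.
- sign_off(): hands the job in, once; it reports no verdict.
The state is a dict: "time": time; "qpos": joint angles; "dq": joint speeds; "joint_efforts": joint torques, N m; "eef_pos": TCP position; "tcp_rot": TCP orientation; "contact_force": force on the tool from outside, world axes, zero at the start; "wrist_torque": the same for the moment, N m; "opening": opening from 0.0 (shut) to 1.0 (fully open).
Only numpy, scipy, OpenCV 4.12 (cv2) and the standard library are available. Lean on these libraries where they do the work, as an engineer would, in place of code of your own. Each camera call takes 0.05 s, during which the arm holds its last target. There are 200 camera calls.

## Working session

There is one attempt and no reset: what is moved stays moved. The work goes in short steps, Python scripts to look and compute and a tool call to move; the robot and the scene stay as the last step left them, time stands still between calls to the robot, and variables do not carry over. Pictures are saved under pics/ and viewed, about 8 in all and at most 12, crops included, and the job is handed in when it is done.

Besides the shell and the picture viewer there is one more tool, called after "Request:" in YAML: its name, and indented under it one key for each argument. send_rows: Moves the arm, as the interface text tells. Its arguments: {"type":"object","properties":{"plan":{"type":"array"},"gripper":{"type":"number"},"grip_force":{"type":"number"}},"required":["plan"]}

```bash
mkdir -p pics; python3 - <<'E'
from plant import *
import cv2,numpy as np
s=get_state(); print(s, tips_ahead if not callable(tips_ahead) else tips_ahead())
for n in("scene","top"):
    c=read_camera(n); cv2.imwrite(f"pics/{n}0.png",c["img"]); print(n,c["fx"],c["fy"],c["cx"],c["cy"],np.round(c["world_from_camera"],4).tolist())
E
```

```text
{'time': 0.0, 'qpos': array([ 1.07502173e+00,  2.87156273e-01,  1.57820160e+00, -1.25982275e-06,
        1.27860923e+00, -1.50021118e-01]), 'dq': array([-3.22858553e-04,  7.69581655e-04,  3.25902106e-04,  2.10696200e-05,
       -9.85952913e-05, -1.18951411e-03]), 'joint_efforts': array([-1.19636838e-04, -4.05999005e+01, -2.92617774e+01, -1.48796667e-04,
        5.96650323e-03,  1.08391461e-06]), 'eef_pos': array([0.22844076, 0.6344923 , 0.24394009]), 'tcp_rot': array([ 0.69736242, -0.12190009,  0.12136813, -0.69576993]), 'contact_force': array([0.18997959, 0.69422144, 0.18216973]), 'wrist_torque': array([0.05576833, 0.0141988 , 0.00763344]), 'opening': 0.9973502291475753} 0.014
scene 488.46111041724373 488.46111041724373 326.29016518760847 238.15577982283503 [[0.4209, 0.5284, -0.7373, 1.2163], [0.9069, -0.2641, 0.3284, -0.2057], [-0.0212, -0.8069, -0.5904, 0.5567], [0.0, 0.0, 0.0, 1.0]]
top 458.53326037504416 458.53326037504416 327.9821176041465 238.99211964265686 [[-0.0021, -0.9982, 0.0596, 0.536], [-0.9995, 0.0003, -0.0307, 0.0896], [0.0307, -0.0597, -0.9977, 0.7765], [0.0, 0.0, 0.0, 1.0]]
```

View pics/top0.png

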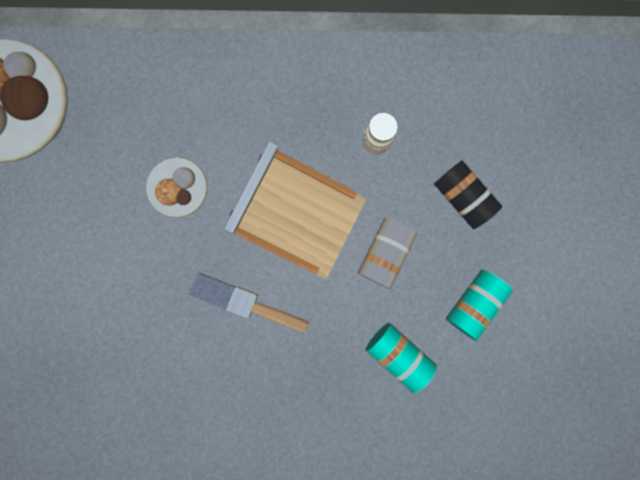

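View pics/scene0.png

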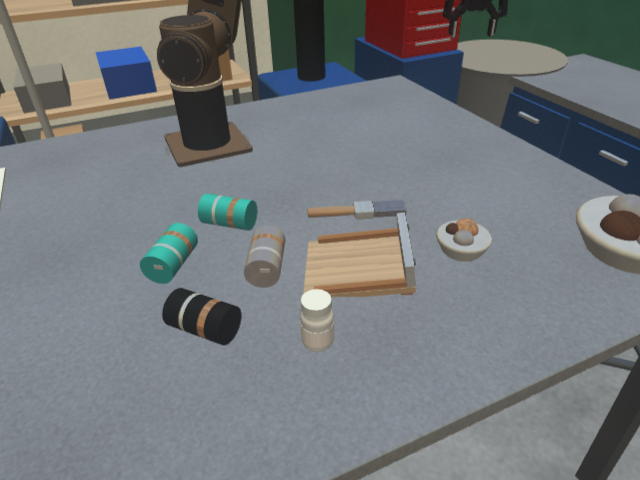

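The top view shows the grey core at about (387,252), just off the rest's foot, whose edge runs (366,200)–(327,277). The stop is at (250,190), the jar at (380,130) and the brush at (250,300). The black and turquoise cylinders are decoys. The scene view agrees.

```bash
cat > h.py <<'E'
import numpy as np,cv2
from plant import *
def ray(c,uv,z):
    T=c["world_from_camera"]; d=T[:3,:3]@[(uv[0]-c["cx"])/c["fx"],(uv[1]-c["cy"])/c["fy"],1.]
    o=T[:3,3]; return o+d*(z-o[2])/d[2]
def line(c,a): return
E
python3 - <<'E'
from h import *
c=read_camera("top"); im=c["img"]; hsv=cv2.cvtColor(im,cv2.COLOR_BGR2HSV)
H,S,V=[hsv[...,i].astype(int) for i in range(3)]
def big(m,roi):
    k=np.zeros(m.shape,np.uint8); x0,y0,x1,y1=roi; k[y0:y1,x0:x1]=m[y0:y1,x0:x1]*255
    k=cv2.morphologyEx(k,cv2.MORPH_CLOSE,np.ones((5,5))); k=cv2.morphologyEx(k,cv2.MORPH_OPEN,np.ones((3,3)))
    return max(cv2.findContours(k,0,2)[0],key=cv2.contourArea),k
print(hsv[252,387],hsv[265,345],hsv[212,295])
B,G,R=[im[...,i].astype(int) for i in range(3)]
wood,kw=big((R-B>25),(225,140,372,285))
core,kc=big((B-R<9),(350,210,425,295))
v=im.copy(); out=[]
for n,k in(("wood",wood),("core",core)):
    r=cv2.minAreaRect(k); b=cv2.boxPoints(r); print(n,r,cv2.contourArea(k)); cv2.polylines(v,[b.astype(int)],1,(0,0,255)); cv2.drawContours(v,[k],-1,(0,255,0))
    for p in b: print(p.round(1),ray(c,p,0).round(4),ray(c,p,.03).round(4))
    print('c',ray(c,r[0],.03).round(4))
cv2.imwrite("pics/m.png",cv2.resize(v[130:300,200:430],None,fx=3.4,fy=3.4))
E
```

```text
[111  21 156] [106  32 152] [ 18  82 193]
wood ((300.5, 214.0), (102.85911560058594, 93.4676284790039), 26.56505012512207) 9320.0
[233.6 232.8] [0.5929 0.225  0.    ] [0.5907 0.2198 0.03  ]
[275.4 149.2] [0.7364 0.1553 0.    ] [0.7286 0.1528 0.03  ]
[367.4 195.2] [ 0.6575 -0.002   0.    ] [0.6528 0.0015 0.03  ]
[325.6 278.8] [0.5151 0.0698 0.    ] [0.5159 0.0706 0.03  ]
c [0.6215 0.1114 0.03  ]
core ((387.1960144042969, 252.63140869140625), (38.0089225769043, 63.10348129272461), 25.709951400756836) 1038.0
[356.4 272.8] [0.525  0.0177 0.    ] [0.5254 0.0204 0.03  ]
[383.8 216. ] [ 0.6218 -0.0298  0.    ] [ 0.6185 -0.0252  0.03  ]
[418.  232.4] [ 0.5935 -0.0883  0.    ] [ 0.5913 -0.0814  0.03  ]
[390.6 289.3] [ 0.497  -0.0403  0.    ] [ 0.4985 -0.0353  0.03  ]
c [ 0.5582 -0.0303  0.03  ]
```

View pics/m.png

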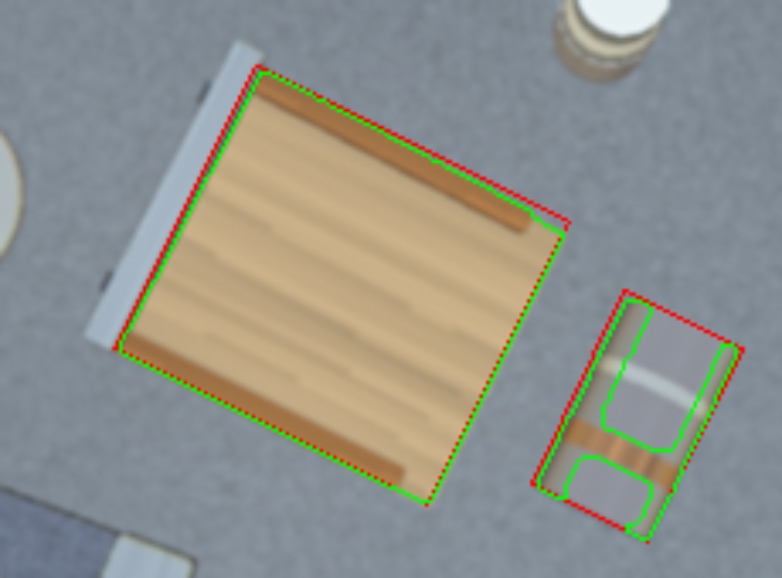

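```bash
cat >> h.py <<'E'
from scipy.spatial.transform import Rotation as Ro
foot=np.array([.584,.034,0]); th=np.arctan2(.891,.455)
dx=np.array([np.cos(th),np.sin(th),0]); dy=np.array([-np.sin(th),np.cos(th),0])
Rg=np.column_stack([dx,[0,0,-1],dy])
def togo(p,s=None):
    s=s or get_state(); R=Ro.from_quat(s["tcp_rot"])
    print("turn units",((R.inv()*Ro.from_matrix(Rg)).as_rotvec()/2/np.pi).round(4))
    d=np.array(p)-s["eef_pos"]
    print("after turn, tool shift units",(Rg.T@d/.12).round(3)," world m",d.round(4), "rows>=",np.linalg.norm(d)/.05)
    print("deckrel",((s["eef_pos"]-foot)@dx).round(4),((s["eef_pos"]-foot)@dy).round(4),s["eef_pos"].round(4),s["time"],s["contact_force"].round(2),s["opening"])
E
python3 - <<'E'
from h import *
print(Ro.from_quat(get_state()["tcp_rot"]).as_matrix().round(3))
togo(foot-.145*dx+dy*-.004+[0,0,.2])
togo([.56,.25,.25])
E
```

```text
[[ 0.941 -0.001  0.339]
 [-0.339 -0.002  0.941]
 [-0.    -1.    -0.002]]
turn units [ 2.000e-04 -2.299e-01 -2.000e-04]
after turn, tool shift units [-4.319  0.369 -4.948]  world m [ 0.2931 -0.7316 -0.0442] rows>= 15.786911647136172
deckrel 0.3732 0.5897 [0.2285 0.6346 0.2442] 0.15 [-0.42  0.01  0.17] 1.0018041854446125
turn units [ 2.000e-04 -2.299e-01 -2.000e-04]
after turn, tool shift units [-1.598 -0.048 -3.918]  world m [ 0.3315 -0.3846  0.0058] rows>= 10.155634754372143
deckrel 0.3732 0.5897 [0.2285 0.6346 0.2442] 0.15 [-0.42  0.01  0.17] 1.0018041854446125
```

```bash
sed -i 's/^Rg=.*/Rg=np.column_stack([-dx,[0,0,-1],-dy])/' h.py; python3 - <<'E'
from h import *
togo(foot-.145*dx+dy*-.004+[0,0,.2])
togo([.56,.25,.25])
E
```

```text
turn units [3.000e-04 2.701e-01 2.000e-04]
after turn, tool shift units [4.319 0.369 4.948]  world m [ 0.2931 -0.7316 -0.0442] rows>= 15.786911647136172
deckrel 0.3732 0.5897 [0.2285 0.6346 0.2442] 0.15 [-0.42  0.01  0.17] 1.0018041854446125
turn units [3.000e-04 2.701e-01 2.000e-04]
after turn, tool shift units [ 1.598 -0.048  3.918]  world m [ 0.3315 -0.3846  0.0058] rows>= 10.155634754372143
deckrel 0.3732 0.5897 [0.2285 0.6346 0.2442] 0.15 [-0.42  0.01  0.17] 1.0018041854446125
```

Request:
send_rows:
  plan:
    - [[0, 0, 0], [0, 0.0225, 0]]
    - [[0, 0, 0], [0, 0.0225, 0]]
    - [[0, 0, 0], [0, 0.0225, 0]]
    - [[0, 0, 0], [0, 0.0225, 0]]
    - [[0, 0, 0], [0, 0.0225, 0]]
    - [[0, 0, 0], [0, 0.0225, 0]]
    - [[0, 0, 0], [0, 0.0225, 0]]
    - [[0, 0, 0], [0, 0.0225, 0]]
    - [[0, 0, 0], [0, 0.0225, 0]]
    - [[0, 0, 0], [0, 0.0225, 0]]
    - [[0, 0, 0], [0, 0.0225, 0]]
    - [[0, 0, 0], [0, 0.0225, 0]]
  gripper: 0.45
  grip_force: 30

```text
time: 1.35
eef_pos: [0.2286, 0.6348, 0.2447]
tcp_rot: [0.368, -0.604, 0.604, -0.367]
contact_force: [-1.0, 0.0, 0.4]
opening: 0.554
```

```bash
python3 - <<'E'
from h import *
togo([.56,.25,.25]);print(get_state()["qpos"])
E
```

```text
turn units [ 0.     -0.0008  0.0002]
after turn, tool shift units [ 1.6   -0.044  3.918]  world m [ 0.3314 -0.3848  0.0053] rows>= 10.157044340939887
deckrel 0.3735 0.5897 [0.2286 0.6348 0.2447] 1.35 [-1.01  0.05  0.39] 0.5537299880904186
[ 1.07500497e+00  2.86658084e-01  1.57734519e+00 -5.93570364e-06
  1.27858797e+00  1.55230412e+00]
```

Request:
send_rows:
  plan:
    - [[0.1455, 0, 0.356], [0, 0, 0]]
    - [[0.1455, 0, 0.356], [0, 0, 0]]
    - [[0.1455, 0, 0.356], [0, 0, 0]]
    - [[0.1455, 0, 0.356], [0, 0, 0]]
    - [[0.1455, 0, 0.356], [0, 0, 0]]
    - [[0.1455, 0, 0.356], [0, 0, 0]]
    - [[0.1455, 0, 0.356], [0, 0, 0]]
    - [[0.1455, 0, 0.356], [0, 0, 0]]
    - [[0.1455, 0, 0.356], [0, 0, 0]]
    - [[0.1455, 0, 0.356], [0, 0, 0]]
    - [[0.1455, 0, 0.356], [0, 0, 0]]
    - [[0, 0, 0], [0, 0, 0]]

```text
time: 2.55
eef_pos: [0.5631, 0.2462, 0.2449]
tcp_rot: [0.368, -0.603, 0.605, -0.367]
contact_force: [-0.3, -0.1, -0.3]
opening: 0.548
```

Request:
send_rows:
  plan:
    - [[0.302, 0, 0.114], [0, 0, 0]]
    - [[0.302, 0, 0.114], [0, 0, 0]]
    - [[0.302, 0, 0.114], [0, 0, 0]]
    - [[0.302, 0, 0.114], [0, 0, 0]]
    - [[0.302, 0, 0.114], [0, 0, 0]]
    - [[0.302, 0, 0.114], [0, 0, 0]]
    - [[0.302, 0, 0.114], [0, 0, 0]]
    - [[0.302, 0, 0.114], [0, 0, 0]]
    - [[0.302, 0, 0.114], [0, 0, 0]]
    - [[0, 0, 0], [0, 0, 0]]
    - [[0, 0, 0], [0, 0, 0]]

```text
time: 3.65
eef_pos: [0.5214, -0.0959, 0.245]
tcp_rot: [-0.369, 0.604, -0.603, 0.369]
contact_force: [0.6, 0.1, 0.0]
opening: 0.55
```

```bash
python3 - <<'E'
from h import *
togo(foot-.145*dx+dy*-.004+[0,0,.03]);print(get_state()["qpos"].round(2))
cv2.imwrite("pics/w1.png",read_camera("wrist")["img"])
E
```

```text
turn units [ 0.0001 -0.0001 -0.0001]
after turn, tool shift units [0.007 1.792 0.005]  world m [ 2.00e-04 -1.00e-03 -2.15e-01] rows>= 4.30013371858684
deckrel -0.1442 -0.0033 [ 0.5214 -0.0959  0.245 ] 3.65 [0.59 0.13 0.01] 0.5500949510040722
[-0.37 -0.03  1.93  0.    1.25  0.1 ]
```

View pics/w1.png

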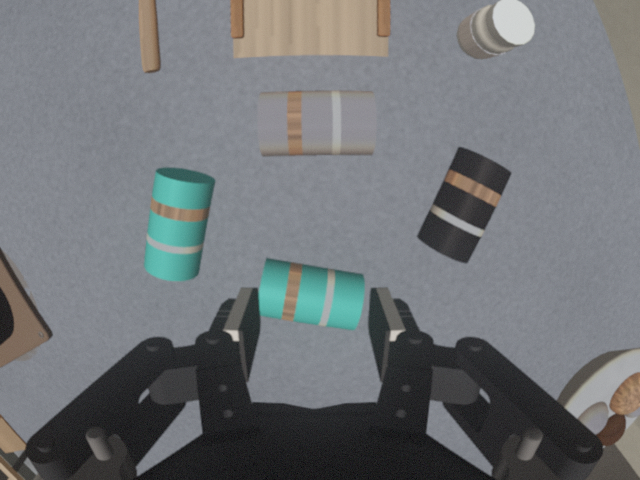

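The wrist view shows the core at about (317,123), square to the foot edge (233–388,55). A turquoise decoy is at (312,294), so I'll check clearance before descending.

```bash
cat >> h.py <<'E'
def wray(c,s,uv,z):
    x,y=uv[0]-c["cx"],uv[1]-c["cy"]; r=np.hypot(x,y); f=c["fx"]; a=r/f
    d=np.array([np.sin(a)*x/r,np.sin(a)*y/r,np.cos(a)]); M=np.array(c["mount"])
    R=Ro.from_quat(s["tcp_rot"]).as_matrix(); o=R@M[:3,3]+s["eef_pos"]; d=R@M[:3,:3]@d
    return o+d*(z-o[2])/d[2]
def deck(p): q=p-foot; return np.round([q@dx,q@dy,p[2]],4)
E
python3 - <<'E'
from h import *
s=get_state();c=read_camera("wrist");print(np.round(c["mount"],3).tolist(),c["fx"])
for n,uv,z in [("footL",(233,57),0),("footR",(389,56),0),("coreL",(259,123),.03),("coreR",(375,123),.03),("core front",(317,90),.03),("core back",(317,156),.03),("tq",(312,294),.03),("tq front L",(266,260),.03),("tqR",(364,275),.03),("blk near",(440,205),.03),("blkL",(420,238),.03),("tq2",(212,175),.03),("jar base",(478,50),0)]:
    print(n,deck(wray(c,s,uv,z)))
E
```

```text
[[-0.001, 0.955, 0.298, -0.075], [0.001, -0.298, 0.955, -0.128], [1.0, 0.001, -0.0, 0.0], [0.0, 0.0, 0.0, 1.0]] 371.64829954431775
footL [0.0006 0.0777 0.    ]
footR [ 0.0015 -0.0775  0.    ]
coreL [-0.0683  0.0472  0.03  ]
coreR [-0.0679 -0.059   0.03  ]
core front [-0.0384 -0.0058  0.03  ]
core back [-0.0995 -0.0059  0.03  ]
tq [-0.2392 -0.0013  0.03  ]
tq front L [-0.2018  0.0445  0.03  ]
tqR [-0.218  -0.0539  0.03  ]
blk near [-0.1446 -0.127   0.03  ]
blkL [-0.1786 -0.1089  0.03  ]
tq2 [-0.116   0.0939  0.03  ]
jar base [ 0.0182 -0.1747  0.    ]
```

Request:
send_rows:
  plan:
    - [[0, 0.29, 0.01], [0, 0, 0]]
    - [[0, 0.29, 0.01], [0, 0, 0]]
    - [[0, 0.29, 0], [0, 0, 0]]
    - [[0, 0.29, 0], [0, 0, 0]]
    - [[0, 0.29, 0], [0, 0, 0]]
    - [[0, 0.15, 0], [0, 0, 0]]
    - [[0, 0.15, 0], [0, 0, 0]]
    - [[0, 0, 0], [0, 0, 0]]
    - [[0, 0, 0], [0, 0, 0]]

```text
time: 4.65
eef_pos: [0.524, -0.096, 0.0354]
tcp_rot: [-0.37, 0.603, -0.602, 0.37]
contact_force: [-0.2, 0.1, -0.4]
opening: 0.549
```

```bash
python3 - <<'E'
from h import *
togo(foot-.113*dx+dy*-.005+[0,0,.034])
cv2.imwrite("pics/s2.png",cv2.resize(read_camera("scene")["img"][130:360,120:460],None,fx=2.3,fy=2.3))
E
```

```text
turn units [ 0.0001  0.0004 -0.    ]
after turn, tool shift units [-0.25   0.012 -0.006]  world m [ 0.013   0.0271 -0.0014] rows>= 0.6012281017176265
deckrel -0.143 -0.0057 [ 0.524  -0.096   0.0354] 4.65 [-0.19  0.07 -0.38] 0.5488415789968785
```

View pics/s2.png

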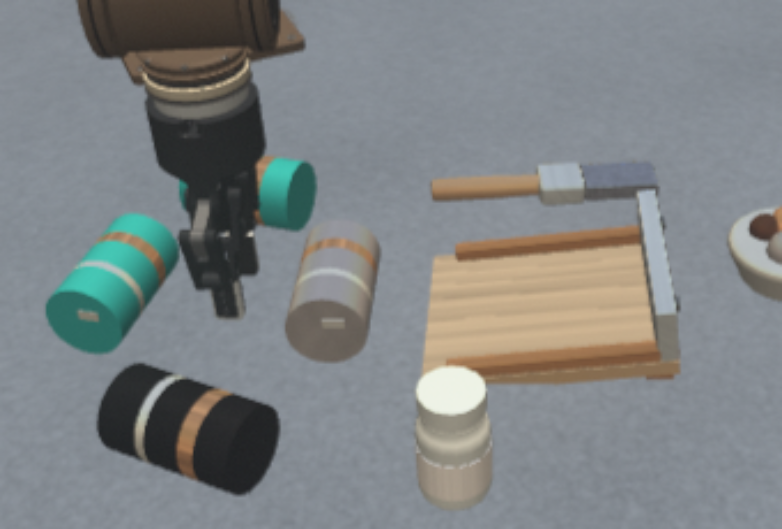

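```bash
python3 - <<'E'
from h import *
c=read_camera("scene")
for z in (.0,.01,.015,.02,.025,.03): print(deck(ray(c,(120+228/2.3,130+318/2.3),z)))
E
```

```text
[-0.1553 -0.0052  0.    ]
[-0.1512 -0.0171  0.01  ]
[-0.1491 -0.0231  0.015 ]
[-0.147  -0.0291  0.02  ]
[-0.145  -0.0351  0.025 ]
[-0.1429 -0.0411  0.03  ]
```

Request:
send_rows:
  plan:
    - [[0, 0.042, 0], [0, 0, 0]]
    - [[0, 0.042, 0], [0, 0, 0]]
    - [[-0.05, 0, 0], [0, 0, 0]]
    - [[-0.05, 0, 0], [0, 0, 0]]
    - [[-0.05, 0, 0], [0, 0, 0]]
    - [[-0.03, 0, 0], [0, 0, 0]]
    - [[-0.02, 0, 0], [0, 0, 0]]
    - [[-0.02, 0, 0], [0, 0, 0]]
    - [[-0.02, 0, 0], [0, 0, 0]]
    - [[-0.02, 0, 0], [0, 0, 0]]
    - [[-0.02, 0, 0], [0, 0, 0]]
    - [[-0.02, 0, 0], [0, 0, 0]]

```text
time: 5.95
eef_pos: [0.5402, -0.065, 0.0253]
tcp_rot: [0.37, -0.603, 0.603, -0.369]
contact_force: [0.9, -0.0, 0.2]
opening: 0.551
```

```bash
python3 - <<'E'
from h import *
togo(foot-.041*dx+dy*-.005+[0,0,.026])
cv2.imwrite("pics/w3.png",read_camera("wrist")["img"])
E
```

```text
turn units [0.     0.0001 0.0001]
after turn, tool shift units [-0.559 -0.006 -0.009]  world m [0.0296 0.0602 0.0007] rows>= 1.3417821894142106
deckrel -0.1081 -0.0061 [ 0.5402 -0.065   0.0253] 5.95 [ 0.93 -0.03  0.17] 0.5506108365919649
```

View pics/w3.png

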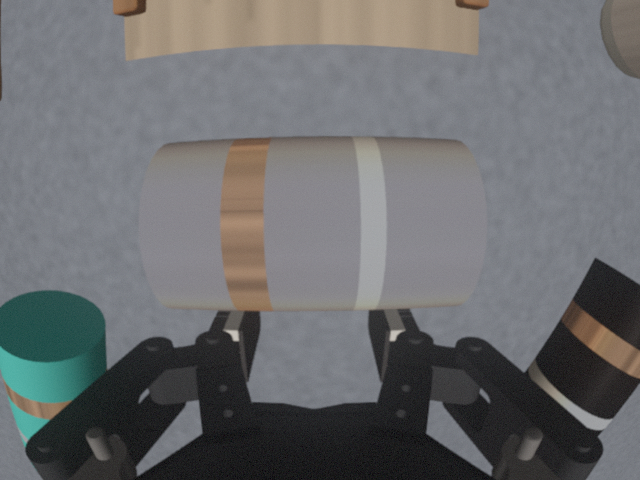

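The core spans (140–487, 137–310) and is square, with both fingertips just behind it. Pushing on now at about 30 mm/s.

Request:
send_rows:
  plan:
    - [[-0.025, 0, 0], [0, 0, 0]]
    - [[-0.025, 0, 0], [0, 0, 0]]
    - [[-0.025, 0, 0], [0, 0, 0]]
    - [[-0.025, 0, 0], [0, 0, 0]]
    - [[-0.025, 0, 0], [0, 0, 0]]
    - [[-0.025, 0, 0], [0, 0, 0]]
    - [[-0.025, 0, 0], [0, 0, 0]]
    - [[-0.025, 0, 0], [0, 0, 0]]
    - [[-0.025, 0, 0], [0, 0, 0]]
    - [[-0.025, 0, 0], [0, 0, 0]]
    - [[-0.025, 0, 0], [0, 0, 0]]
    - [[-0.02, 0, 0], [0, 0, 0]]

```text
time: 7.2
eef_pos: [0.5564, -0.0332, 0.0253]
tcp_rot: [-0.369, 0.603, -0.603, 0.369]
contact_force: [0.9, -0.2, -0.5]
opening: 0.551
```

```bash
python3 - <<'E'
from h import *
togo(foot-.041*dx+dy*-.006+[0,0,.026])
E
```

```text
turn units [-0.      0.0001 -0.    ]
after turn, tool shift units [-0.262 -0.006 -0.   ]  world m [0.0142 0.028  0.0007] rows>= 0.6279096124330326
deckrel -0.0724 -0.006 [ 0.5564 -0.0332  0.0253] 7.2 [ 0.92 -0.22 -0.46] 0.5510574789388615
```

Request:
send_rows:
  plan:
    - [[-0.02, 0, 0], [0, 0, 0]]
    - [[-0.02, 0, 0], [0, 0, 0]]
    - [[-0.02, 0, 0], [0, 0, 0]]
    - [[-0.02, 0, 0], [0, 0, 0]]
    - [[-0.02, 0, 0], [0, 0, 0]]
    - [[-0.02, 0, 0], [0, 0, 0]]
    - [[-0.02, 0, 0], [0, 0, 0]]
    - [[-0.02, 0, 0], [0, 0, 0]]
    - [[-0.02, -0.002, 0], [0, 0, 0]]
    - [[-0.02, -0.002, 0], [0, 0, 0]]
    - [[-0.02, -0.002, 0], [0, 0, 0]]
    - [[-0.02, -0.002, 0], [0, 0, 0]]

```text
time: 8.4
eef_pos: [0.5695, -0.0077, 0.0262]
tcp_rot: [0.369, -0.603, 0.603, -0.369]
contact_force: [0.7, -0.9, 0.3]
opening: 0.55
```

Request:
send_rows:
  plan:
    - [[-0.02, -0.0025, 0], [0, 0, 0]]
    - [[-0.02, -0.0025, 0], [0, 0, 0]]
    - [[-0.02, -0.0025, 0], [0, 0, 0]]
    - [[-0.02, -0.0025, 0], [0, 0, 0]]
    - [[-0.02, -0.0025, 0], [0, 0, 0]]
    - [[-0.02, -0.0025, 0], [0, 0, 0]]
    - [[-0.02, -0.0025, 0], [0, 0, 0]]
    - [[-0.02, -0.0025, 0], [0, 0, 0]]
    - [[-0.02, -0.0025, 0], [0, 0, 0]]
    - [[-0.02, -0.0025, 0], [0, 0, 0]]
    - [[-0.02, -0.0025, 0], [0, 0, 0]]
    - [[-0.02, -0.0025, 0], [0, 0, 0]]

```text
time: 9.6
eef_pos: [0.5825, 0.018, 0.0298]
tcp_rot: [-0.369, 0.603, -0.603, 0.369]
contact_force: [-2.0, -3.7, 1.1]
opening: 0.548
```

```bash
python3 - <<'E'
from h import *
togo(foot+.098*dx+dy*-.006+[0,0,.042])
cv2.imwrite("pics/w4.png",read_camera("wrist")["img"])
E
```

```text
turn units [0.     0.0001 0.    ]
after turn, tool shift units [-0.941 -0.101  0.   ]  world m [0.0514 0.1005 0.0122] rows>= 2.27055882625375
deckrel -0.0149 -0.006 [0.5825 0.018  0.0298] 9.6 [-2.05 -3.66  1.09] 0.5482924009916026
```

View pics/w4.png

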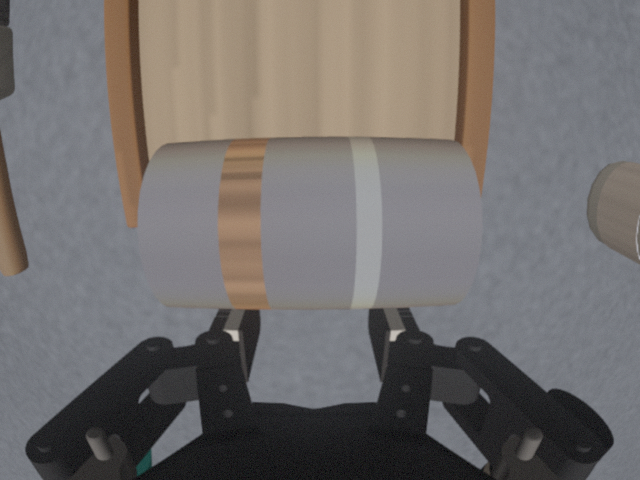

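The core is on the slope between the curbs, square, with the fingers pressing at about 4 N.

Request:
send_rows:
  plan:
    - [[-0.02, -0.0025, 0], [0, 0, 0]]
    - [[-0.02, -0.0025, 0], [0, 0, 0]]
    - [[-0.02, -0.0025, 0], [0, 0, 0]]
    - [[-0.02, -0.0025, 0], [0, 0, 0]]
    - [[-0.02, -0.0025, 0], [0, 0, 0]]
    - [[-0.02, -0.0025, 0], [0, 0, 0]]
    - [[-0.02, -0.0025, 0], [0, 0, 0]]
    - [[-0.02, -0.0025, 0], [0, 0, 0]]
    - [[-0.02, -0.0025, 0], [0, 0, 0]]
    - [[-0.02, -0.0025, 0], [0, 0, 0]]
    - [[-0.02, -0.0025, 0], [0, 0, 0]]
    - [[-0.02, -0.0025, 0], [0, 0, 0]]

```text
time: 10.85
eef_pos: [0.5956, 0.0437, 0.0334]
tcp_rot: [-0.369, 0.603, -0.603, 0.369]
contact_force: [-1.7, -2.3, 2.4]
opening: 0.55
```

Request:
send_rows:
  plan:
    - [[-0.02, -0.0025, 0], [0, 0, 0]]
    - [[-0.02, -0.0025, 0], [0, 0, 0]]
    - [[-0.02, -0.0025, 0], [0, 0, 0]]
    - [[-0.02, -0.0025, 0], [0, 0, 0]]
    - [[-0.02, -0.0025, 0], [0, 0, 0]]
    - [[-0.02, -0.0025, 0], [0, 0, 0]]
    - [[-0.02, -0.0025, 0], [0, 0, 0]]
    - [[-0.02, -0.0025, 0], [0, 0, 0]]
    - [[-0.02, -0.0025, 0], [0, 0, 0]]
    - [[-0.02, -0.0025, 0], [0, 0, 0]]
    - [[-0.02, -0.0025, 0], [0, 0, 0]]
    - [[-0.02, -0.0025, 0], [0, 0, 0]]

```text
time: 12.05
eef_pos: [0.6087, 0.0693, 0.037]
tcp_rot: [-0.369, 0.603, -0.603, 0.369]
contact_force: [-1.1, -3.2, 2.1]
opening: 0.547
```

Request:
send_rows:
  plan:
    - [[-0.02, -0.0025, 0], [0, 0, 0]]
    - [[-0.02, -0.0025, 0], [0, 0, 0]]
    - [[-0.02, -0.0025, 0], [0, 0, 0]]
    - [[-0.02, -0.0025, 0], [0, 0, 0]]
    - [[-0.02, -0.0025, 0], [0, 0, 0]]
    - [[-0.02, -0.0025, 0], [0, 0, 0]]
    - [[-0.02, -0.0025, 0], [0, 0, 0]]
    - [[-0.02, -0.0025, 0], [0, 0, 0]]
    - [[-0.02, -0.0025, 0], [0, 0, 0]]
    - [[-0.02, -0.0025, 0], [0, 0, 0]]
    - [[-0.02, -0.0025, 0], [0, 0, 0]]
    - [[-0.02, -0.0025, 0], [0, 0, 0]]

```text
time: 13.25
eef_pos: [0.6218, 0.095, 0.0406]
tcp_rot: [-0.369, 0.603, -0.603, 0.369]
contact_force: [-1.4, -2.4, 0.2]
opening: 0.547
```

```bash
python3 - <<'E'
from h import *
togo(foot+.098*dx+dy*-.006+[0,0,.042])
cv2.imwrite("pics/s5.png",cv2.resize(read_camera("scene")["img"][130:360,180:520],None,fx=2.3,fy=2.3))
E
```

```text
turn units [0.     0.0001 0.    ]
after turn, tool shift units [-0.221 -0.012  0.001]  world m [0.0121 0.0236 0.0014] rows>= 0.530774829164244
deckrel 0.0715 -0.0059 [0.6218 0.095  0.0406] 13.25 [-1.4  -2.42  0.23] 0.547421094829003
```

View pics/s5.png

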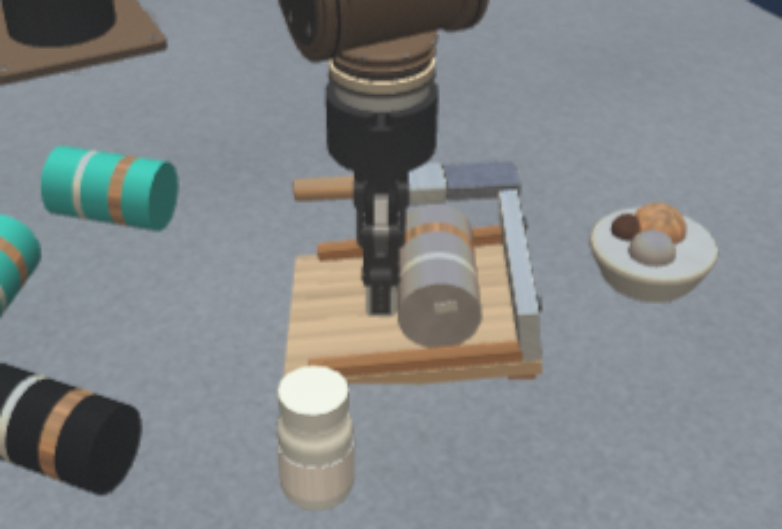

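The core sits square on the slope with the fingers behind it, roughly 25–30 mm short of the stop. Slowing down.

Request:
send_rows:
  plan:
    - [[-0.015, -0.0018, 0], [0, 0, 0]]
    - [[-0.015, -0.0018, 0], [0, 0, 0]]
    - [[-0.015, -0.0018, 0], [0, 0, 0]]
    - [[-0.015, -0.0018, 0], [0, 0, 0]]
    - [[-0.015, -0.0018, 0], [0, 0, 0]]
    - [[-0.015, -0.0018, 0], [0, 0, 0]]
    - [[-0.015, -0.0018, 0], [0, 0, 0]]
    - [[-0.015, -0.0018, 0], [0, 0, 0]]
    - [[-0.015, -0.0018, 0], [0, 0, 0]]
    - [[-0.015, -0.0018, 0], [0, 0, 0]]
    - [[-0.012, -0.0015, 0], [0, 0, 0]]
    - [[-0.01, -0.0012, 0], [0, 0, 0]]

```text
time: 14.5
eef_pos: [0.6312, 0.1134, 0.0431]
tcp_rot: [-0.369, 0.603, -0.603, 0.369]
contact_force: [-2.6, -2.9, 1.6]
opening: 0.554
```

Request:
send_rows:
  plan:
    - [[-0.008, -0.001, 0], [0, 0, 0]]
    - [[-0.008, -0.001, 0], [0, 0, 0]]
    - [[-0.008, -0.001, 0], [0, 0, 0]]
    - [[-0.008, -0.001, 0], [0, 0, 0]]
    - [[0, 0, 0], [0, 0, 0]]

```text
time: 15.0
eef_pos: [0.6323, 0.1161, 0.0435]
tcp_rot: [0.37, -0.603, 0.603, -0.369]
contact_force: [-4.0, -4.3, 2.8]
opening: 0.548
```

```bash
python3 - <<'E'
from h import *
togo(foot+.098*dx+dy*-.006+[0,0,.042])
E
```

```text
turn units [0.0002 0.0002 0.0003]
after turn, tool shift units [-0.024  0.012  0.002]  world m [ 0.0016  0.0025 -0.0015] rows>= 0.06532381847137948
deckrel 0.0951 -0.0057 [0.6323 0.1161 0.0435] 15.0 [-4.04 -4.26  2.84] 0.5478071137152143
```

Request:
send_rows:
  plan:
    - [[-0.006, -0.0007, 0], [0, 0, 0]]
    - [[-0.006, -0.0007, 0], [0, 0, 0]]
    - [[-0.006, -0.0007, 0], [0, 0, 0]]
    - [[0, 0, 0], [0, 0, 0]]

```text
time: 15.4
eef_pos: [0.6324, 0.1162, 0.0435]
tcp_rot: [0.372, -0.602, 0.603, -0.368]
contact_force: [-6.2, -11.2, 5.3]
opening: 0.55
```

Request:
send_rows:
  plan:
    - [[-0.006, -0.0007, 0], [0, 0, 0]]
    - [[-0.006, -0.0007, 0], [0, 0, 0]]
    - [[-0.006, -0.0007, 0], [0, 0, 0]]
    - [[0, 0, 0], [0, 0, 0]]

```text
time: 15.8
eef_pos: [0.6325, 0.1163, 0.0435]
tcp_rot: [0.374, -0.602, 0.603, -0.366]
contact_force: [-8.6, -15.0, 6.8]
opening: 0.549
```

The TCP has stopped at deck x ≈ 0.095 with the force rising to 17 N, which fits the core touching the stop. Checking from above.

```bash
python3 - <<'E'
from h import *
togo(foot+.098*dx)
a=cv2.resize(read_camera("wrist")["img"][0:400,60:560],(500,400)); b=cv2.resize(read_camera("scene")["img"][190:310,340:440],(300,360))
o=np.zeros((400,800,3),np.uint8); o[:,:500]=a; o[:360,500:]=b; cv2.imwrite("pics/f6.png",o)
E
```

```text
turn units [0.0006 0.0005 0.0017]
after turn, tool shift units [-0.022  0.363 -0.048]  world m [-0.0039  0.005  -0.0435] rows>= 0.8800562780449395
deckrel 0.0953 -0.0057 [0.6325 0.1163 0.0435] 15.8 [ -8.6  -15.03   6.78] 0.5491187163651108
```

View pics/f6.png

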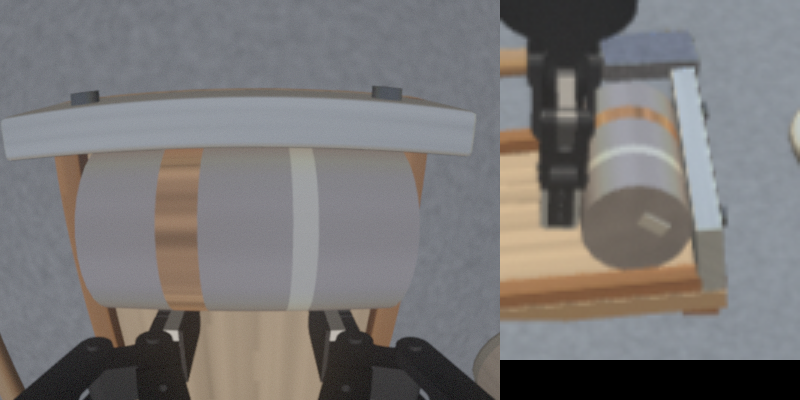

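The core lies along the whole stop, at rows 90–150 of the wrist view, square and between the curbs with both fingers behind it. I'll hold briefly and then hand in.

Request:
send_rows:
  plan:
    - [[0, 0, 0], [0, 0, 0]]
    - [[0, 0, 0], [0, 0, 0]]
    - [[0, 0, 0], [0, 0, 0]]
    - [[0, 0, 0], [0, 0, 0]]
    - [[0, 0, 0], [0, 0, 0]]

```text
time: 16.4
eef_pos: [0.6325, 0.1163, 0.0435]
tcp_rot: [0.374, -0.602, 0.603, -0.366]
contact_force: [-9.8, -15.1, 6.5]
opening: 0.551
```

```bash
python3 - <<'E'
from h import *
togo(foot+.098*dx); print(sign_off())
E
```

```text
turn units [0.0006 0.0005 0.0017]
after turn, tool shift units [-0.022  0.363 -0.048]  world m [-0.0039  0.005  -0.0435] rows>= 0.8796692200088742
deckrel 0.0954 -0.0057 [0.6325 0.1163 0.0435] 16.4 [ -9.77 -15.06   6.55] 0.5512887068422828
the job is handed in; nothing more can be done
None
```

I pushed the core up the rest with both half-open fingers spread behind it, at about 20–35 mm/s. I handed the job in at 16.4 s, with the fingers still holding the core against the stop.

- **Contact with the stop:** the core stopped advancing while the push force rose and then stayed steady at about 18 N. The tool pose did not change over the last 0.5 s.
- **Position and squareness:** the last wrist and scene pictures show the core lying along the stop, between the curbs, with both fingers behind it. The tool position puts the core's centre at about 136–137 mm up the deck, against a nominal 140 mm. That is near the 136 mm limit, but my finger-offset and calibration errors are a few millimetres. I did not measure the core's final position separately, so I relied on the contact evidence.
- **Other observations:** the tool tilted by about 0.7° under the push. No bystander showed signs of being touched in the pictures, though I did not re-measure where they stand.

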